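# Load a film holder under the spring clip of a scanning stand

## Task

Load the flat film holder into the scanning stand without picking it up. Press the long spring tab beside the channel down with one fingertip so that the clip's jaw lifts, and while keeping it down push the holder along the channel with the other fingertip, beneath the jaw and fully home against the end stop; only then let the tab up so that the jaw clamps the holder, and move clear. Leave the canister, the candle jar and the cardboard box where they stand.

Things in the scene. Friction and masses are not known exactly. Their poses are not given: they have to be found in the camera images.
- stand: Fixed scanning stand, grey base 290 x 169 mm with a white light panel as channel floor, 20 mm above the desk. Origin on the desk (z = 0). Its +x is the way the holder is pushed, along the channel about y = 0. In its frame (mm) the base spans x -175 to +115, y -108 to +61. Behind x = -30 the floor is open from y = -46 to +61, with no rails.
- stop (a point): Middle of the end stop's face, on the channel floor, at stand x = +100, y = 0. The stop stands 12 mm above the floor. Guide rails 8 mm high lead to it: inner faces at y = +-38 mm from stand x = +50 to +100, flaring to about +-50 at x = -30.
- rod (a point): Middle of the clip's hinge rod, 8 mm thick, along the stand's x at y = -50 mm, from x = -156 to +92, its top 38 mm above the desk, between two posts (x = -160 and +96) as high. It stands between tab and channel, so the hand straddles it.
- holder: Film holder: rigid black plate with three amber windows, 120 (x) x 70 (y) x 10 mm, 60 to 130 g, loose, flat on the channel floor. Origin at the centre of its underside, x along its length, near parallel to the stand's. It starts with its origin at stand x -65 to -25 mm, short of the jaw; home, against the stop, at x = +40, y = 0 (3 mm play). Push its rear (-x) edge.
- clip (a joint): Angle of the spring clip, rad. 0 = at rest, jaw 2 mm above the channel floor, blocking the holder; grows as the tab is pressed, to a stop at 0.47. From 0.29 the jaw is clear of the 10 mm holder; let go with the holder beneath, it rests on it at about 0.24. The spring pushes back at the tab with about 2 N at rest, 7 N at the stop.
- tab (a point): Centre of the tab's top: steel plate with a black rubber strip, 155 mm along x (stand x -155 to 0), 26 mm wide, at stand y -86. At rest 40 mm above the desk, sloping up outwards by 0.45 rad; fully pressed level, 23.5 mm above the desk, so a fingertip on it is lower than the holder's top (30 mm); from 29 mm down the jaw clears the holder. A finger may slide along it. Moves with the clip.
- jaw (a point): Lowest point of the clip's jaw: middle of a steel roller 10 mm thick, 40 mm long along x, over the channel at stand x +45 to +85, y -17 mm. It moves with the clip.
- canister: Bystander: black film canister, upright cylinder 32 mm diameter, 52 mm high, origin at the centre of its underside. To be left alone.
- candle: Bystander: amber candle jar with a metal lid, 68 mm diameter, 78 mm high, origin at the centre of its underside. To be left alone.
- box: Bystander: small cardboard box 60 x 40 x 58 mm with a paper band, origin at the centre of its underside. To be left alone.
There are look-alikes about, which are no part of the job. What is shaped like the holder but turquoise or yellow is not meant.

How it is judged:
On the way, in this order (a step that is already met when the one before it is completed fails the run):
1. the tab is held down by the fingers, jaw lifted, with the holder still short of the jaw (value of joint clip above 0.29 rad and contact force between the fingers and clip above 0.5 N and x of holder in the frame of stand below -0.012 m), for 0.1 s.
2. the holder is pushed fully home while the tab is still held down (value of joint clip above 0.29 rad and contact force between the fingers and clip above 0.5 N and x of holder in the frame of stand between 0.037 and 0.043 m and y of holder in the frame of stand between -0.006 and 0.006 m and angle between the x axis of holder and the x axis of stand, either way round below 0.08 rad and z of holder in the frame of stand below 0.0225 m), for 0.15 s.
At the end, for the whole second after the job is handed in: The holder lies flat and still in the channel, front edge within 3 mm of the end stop, with the tab released and the jaw resting on it (clip angle 0.18 to 0.28 rad, clamping with over 1 N); the bystanders are upright and within 20 mm of where they began (x of holder in the frame of stand between 0.037 and 0.043 m and y of holder in the frame of stand between -0.006 and 0.006 m and angle between the x axis of holder and the x axis of stand, either way round below 0.08 rad and z of holder in the frame of stand below 0.0225 m and value of joint clip between 0.18 and 0.28 rad and contact force between clip and holder above 1 N and linear speed of holder below 0.01 m/s and angle between holder's own z axis and vertical below 0.05 rad and distance of each of canister, candle, box from where it was at the start of the episode below 0.02 m and angle between each of canister, candle, box's own z axis and vertical below 0.2 rad); the robot touches nothing.
It fails at once if the holder is lifted (more than 8 mm off the channel floor) or tipped (z of holder in the frame of stand above 0.028 m or angle between holder's own z axis and vertical above 0.2 rad).
It fails at once if a bystander is moved more than 20 mm or knocked over (distance of any of canister, candle, box from where it was at the start of the episode above 0.02 m or angle between any of canister, candle, box's own z axis and vertical above 0.3 rad).
It also fails if it takes over 40 s, if anything falls off the work surface, if the arm or the gripper's body presses on something with over 40 N, if the wrist force passes 120 N, or if a joint passes its speed limit or range.

## Robot

A 6-joint arm with a two-finger parallel gripper is mounted at the origin on the work surface. World frame = base frame: x ahead of the robot, y to its left, z up, the work surface at z = 0. Lengths are in m, angles in rad, forces in N, time in s.
With the tool pointing down it reaches from about 0.35 to 0.775 m from the base axis. Payload 5.5 kg.
Tool frame: the origin (TCP) lies midway between the tips of the shut fingers; the grasp point (between the pads) lies behind it (bot.grip_point_offset is the z of the grasp point in the tool frame, in m); z points along the fingers, y is the line along which they close (so a half turn about z gives the same grasp; the last joint's range is limited). The gripper opens to 85 mm and grips with 20 to 120 N. Pads are 22 mm wide; open, the fingers measure 114 mm over their backs; the gripper's body (76 mm by 85 mm) begins 54 mm behind the grasp point. The pads swing forward as they close: fully open they stand 13 mm farther back than shut.
Start: joints at [1.16, 0.313, 0.046, 1.304, 0, 1.431], TCP at [0.154, 0.554, 0.231] pointing down, gripper open.
Joint ranges: [-2.76, 2.76], [-0.86, 1.69], [-1.03, 1.26], [-2.2, 2.34], [-1.47, 1.5], [-3.14, 3.14]. Speed limits (rad/s): [2.57, 2.57, 3.14, 3.14, 3.14, 3.14].

## Interface

Orientations are given as a rotation vector (axis times angle).
In Python, from workcell import bot gives the robot as it stands.
- The arm moves only by the tool send_rows, never from a script. Its argument "deltas" is a list of rows, each a list of 6 numbers: the shift along the tool's x, y, z in mm, then the turn, a rotation vector about the tool's x, y, z in degrees. A call has 1 to 5 rows; each row is the pose to reach, as a shift and turn from the pose commanded when the call began, along the tool's axes at that moment; what a row does not reach only later rows make up. A row lasts 1/12 s, in which the tool goes at most 41.7 mm and 7.16 degrees, less where a joint would pass 70% of its speed; a pose out of reach is approached as far as the arm can. A call with a gripper value outside its range is refused whole. "jaw" is the gripper command: -1 is shut, 1 is fully open, values between are in proportion, set as the call begins (left out, the last holds). The fingers move at their own pace and stop on an object; the grip force is fixed at half the most. Time passes only in rows, so rows that repeat a pose let the fingers close. It gives the time, the measured TCP pose, the force, the opening and the grip force at its end, in the units of the state.
- bot.state(): the state, without advancing time (a new reading comes with each control period).
- bot.grab_frame(name): name is "side" or "top"; returns a dict with "img" (384x512x3 uint8, red, green, blue), "range_z" (384x512 float32, m along the optical axis (not along the pixel's ray), 0 where there is no reading), "fx", "fy", "cx", "cy" (pixels), "D" ([k1, k2, p1, p2, k3] as OpenCV has them; the pictures are not rectified), "rvec" (rotation vector, rad) and "tvec" (3), from world to camera coordinates, as OpenCV has them. Camera axes: x right, y down, z forward; pixel columns grow to the right and rows downward; lengths in m; the calibration is good to about 2 mm. A picture is of the moment at which its call begins.
- bot.close_job(): hands the job in; it is judged then, once.
The state is a dict: "time_s": time; "q": joint angles; "qd": joint speeds; "joint_efforts": joint torques, N m; "position": TCP position; "tool_rot": TCP orientation; "contact_force": force on the tool from outside, world axes, zero at the start; "ft_torque": the same for the moment, N m; "opening": finger opening in m; "gripper_force": force on a finger pad.
Only numpy, scipy, OpenCV 4.12 (cv2) and the standard library are available. Lean on these libraries where they do the work, as an engineer would, in place of code of your own. Each camera call takes 0.05 s, during which the arm holds its last target. There are 200 camera calls.

## Working session

There is one attempt and no reset: what is moved stays moved. The work goes in short steps, Python scripts to look and compute and a tool call to move; the robot and the scene stay as the last step left them, time stands still between calls to the robot, and variables do not carry over. Pictures are saved under pics/ and viewed, at most 10 in all, crops included, and the job is handed in when it is done.

Besides the shell and the picture viewer there is one more tool, called as name([rows], argument=value, ...), one row to a line, values as JSON. send_rows: Moves the arm, as the interface text tells. Its arguments: {"type":"object","properties":{"deltas":{"type":"array"},"jaw":{"type":"number"}},"required":["deltas"]}

```bash
mkdir -p pics; cat > h.py <<'E'
import numpy as np, cv2
from workcell import bot
def cam(n):
    f=bot.grab_frame(n); f['K']=np.array([[f['fx'],0,f['cx']],[0,f['fy'],f['cy']],[0,0,1.]]); f['R']=cv2.Rodrigues(np.array(f['rvec'],float))[0]; f['t']=np.array(f['tvec'],float).reshape(3); f['D']=np.array(f['D'],float); return f
def ray(f,uv):
    p=cv2.undistortPoints(np.array(uv,float).reshape(-1,1,2),f['K'],f['D']).reshape(-1,2)
    return np.c_[p,np.ones(len(p))]
def at_depth(f,uv):
    d=np.array([f['range_z'][int(round(v)),int(round(u))] for u,v in uv])
    return (ray(f,uv)*d[:,None]-f['t'])@f['R']
def at_z(f,uv,z):
    r=ray(f,uv)@f['R']; c=-f['R'].T@f['t']; return c+r*((z-c[2])/r[:,2])[:,None]
def save(f,name): cv2.imwrite('pics/'+name,f['img'][...,::-1])
E
python3 - <<'E'
from h import *
import pickle
for n in('top','side'):
    f=cam(n); pickle.dump(f,open(n+'.pkl','wb')); cv2.imwrite(f'pics/{n}0.png',cv2.resize(f['img'][...,::-1],(800,600)))
    print(n,-f['R'].T@f['t'])
print(bot.state(),bot.grip_point_offset)
E
```

```text
top [0.44829199 0.02135631 1.01203533]
side [ 0.02390127 -0.782838    0.93941804]
{'time_s': 0.1, 'q': array([1.16040023e+00, 3.13924895e-01, 4.51063380e-02, 1.30356934e+00,
       5.38562595e-05, 1.43120178e+00]), 'qd': array([ 0.00199463, -0.00162798,  0.00314637,  0.0001983 , -0.00127271,
       -0.00133826]), 'joint_efforts': array([ 3.53453855e-03, -4.81726456e+01,  2.99241936e+01,  1.27108191e-02,
       -1.10825206e-04, -1.95586847e-05]), 'position': array([0.15363092, 0.55364714, 0.23050387]), 'tool_rot': array([-4.24010116e-01, -3.11235815e+00,  2.38275931e-03]), 'contact_force': array([ 0.14802949, -0.0775002 ,  0.56156674]), 'ft_torque': array([ 0.0009807 , -0.03379438,  0.07414261]), 'gripper_force': 0.0, 'opening': 0.08557687702298226} -0.0187
```

View pics/top0.png

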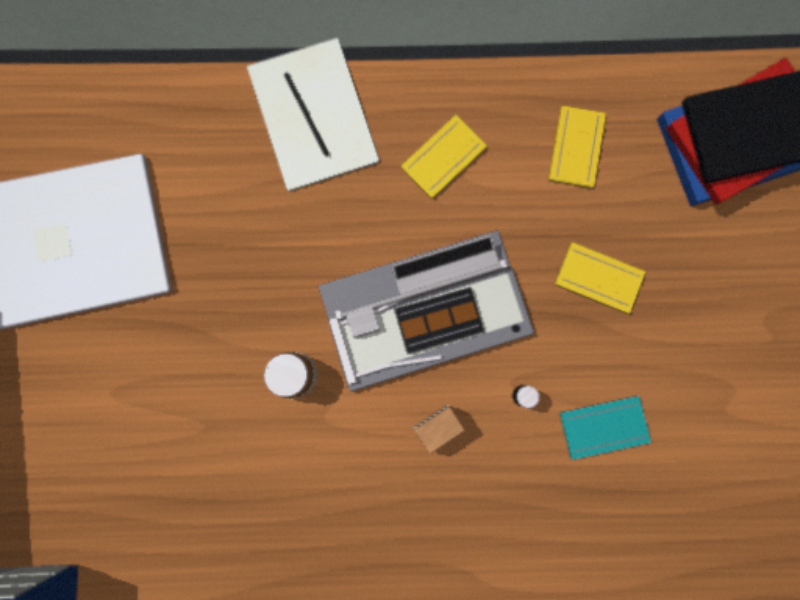

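View pics/side0.png

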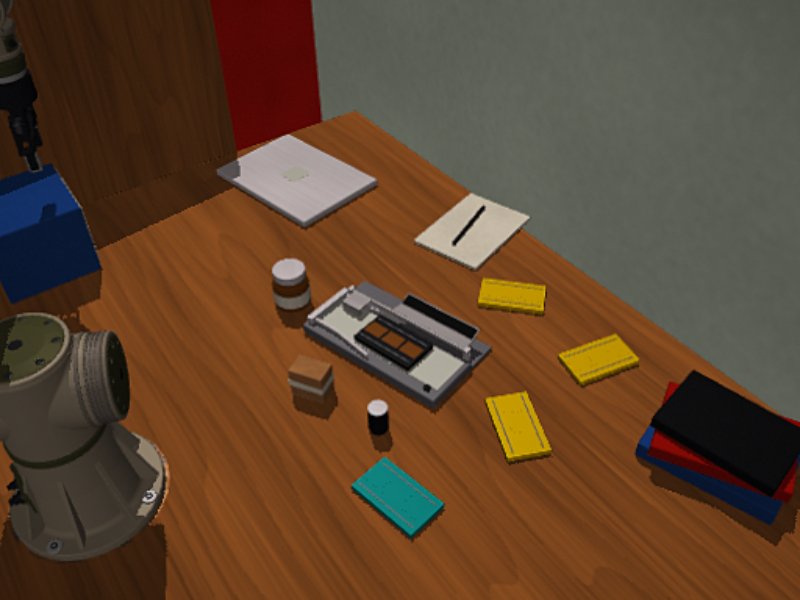

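Top view: the holder is the black plate with three amber windows at (440,320). Things it could be confused with are the yellow plates at (445,155), (578,147) and (600,278), the turquoise plate at (606,428) and the black book at (745,125). The stand's stop is at the left (343,350), so stand +x points left in the image. The tab is on the far side at (445,258). The canister is at (527,397), the box at (440,428) and the jar at (288,375). I'll check the choice in a close crop.

```bash
python3 - <<'E'
import pickle,cv2
f=pickle.load(open('top.pkl','rb'))
cv2.imwrite('pics/crop1.png',cv2.resize(f['img'][140:260,195:355,::-1],(800,600),interpolation=cv2.INTER_CUBIC))
E
```

```text
(no output)
```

View pics/crop1.png

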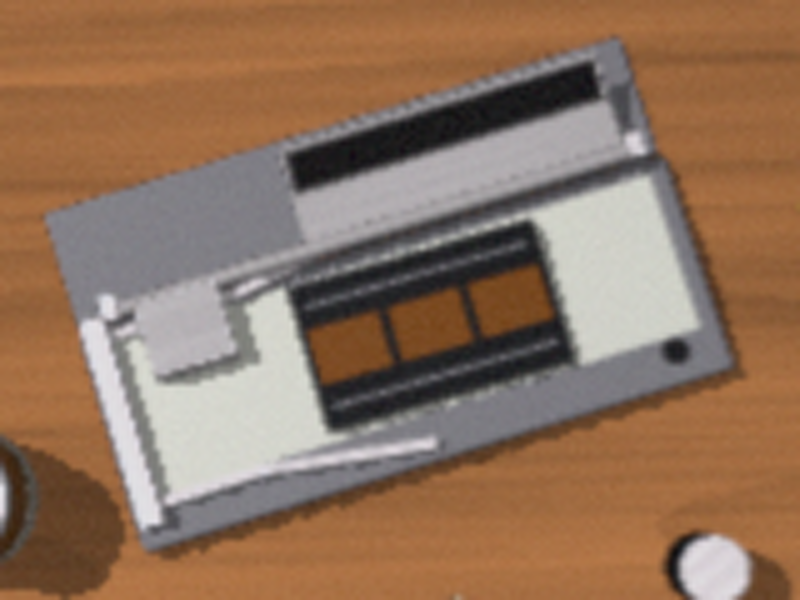

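The crop confirms the holder: black plate, three amber windows, corners (290,290), (540,222), (572,362), (330,428). Base corners are (47,213), (620,38), (735,370) and (148,550), with the jaw at (190,330) and the rubber strip from (290,170) to (600,80).

```bash
python3 - <<'E'
from h import *
import pickle
f=pickle.load(open('top.pkl','rb'))
U=lambda a:[(195+(x+.5)/5-.5,140+(y+.5)/5-.5) for x,y in a]
P=[at_z(f,U([c]),z)[0] for c,z in [((47,213),.02),((620,38),.02),((735,370),.02),((148,550),.02),((108,303),.038),((635,140),.038)]]
Q=np.array([(115,-108),(-175,-108),(-175,61),(115,61),(96,-50),(-160,-50)])/1000.
P=np.array(P)[:,:2]
a,b=P-P.mean(0),Q-Q.mean(0)
th=np.arctan2((b[:,0]*a[:,1]-b[:,1]*a[:,0]).sum(),(b*a).sum())
R=np.array([[np.cos(th),-np.sin(th)],[np.sin(th),np.cos(th)]]); o=P.mean(0)-R@Q.mean(0)
print('stand',o,th,'res mm',1e3*(Q@R.T+o-P))
np.save('stand.npy',[*o,th])
H=at_z(f,U([(290,288),(540,222),(572,362),(330,428)]),.03)[:,:2]
print('holder corners mm',1e3*(H-o)@R,'c',1e3*(H.mean(0)-o)@R)
pt=U([(350,170),(520,120),(430,330),(190,320),(710,565),(200,90),(47,213),(100,230),(620,300),(400,140)])
W=at_depth(f,pt);print(np.c_[(W[:,:2]-o)@R,W[:,2]]*1e3)
print('tab strip ends', 1e3*(at_z(f,U([(288,170),(600,82)]),.045)[:,:2]-o)@R)
T=lambda a:[(x*.64,y*.64) for x,y in a]
print('bystanders canister,box,jar',*( (1e3*(at_z(f,T([c]),z)[:,:2]-o)@R) for c,z in [((528,397),.052),((440,430),.058),((287,375),.078)]))
print(np.linalg.norm([o+R@np.array(p) for p in [(-.14,-.04),(.0,-.04),(-.05,0)]],axis=1), [o+R@np.array(p) for p in [(-.14,-.04),(.0,-.04),(-.05,0)]])
E
```

```text
stand [0.51628178 0.01239344] 1.8484978542796393 res mm [[ 2.46816138  3.07043836]
 [ 4.17852709 -2.18011282]
 [ 1.12019658 -0.83815431]
 [-1.35407726  2.17011623]
 [-3.06763347 -1.07999561]
 [-3.34517433 -1.14229185]]
holder corners mm [[  13.88257704  -35.79552703]
 [-106.88980777  -30.76668965]
 [-100.92556617   35.98518388]
 [  15.38963643   31.85342905]] c [-44.63579012   0.31909906]
[[ -28.86977176  -79.31658798   38.63374824]
 [-111.25974666  -78.04881352   40.4532755 ]
 [ -42.45914603    2.29096527   30.50167415]
 [  62.29192906  -34.22914744   40.68083995]
 [-128.82079283  141.43580861   52.2644205 ]
 [  26.69426888 -143.82162322    0.56241336]
 [ 114.2687442  -107.81630416    2.06747835]
 [  92.12289447  -91.85933538    5.57850554]
 [-132.44009479   14.7435009    22.20624035]
 [ -55.21798012  -85.74759317   39.59610149]]
tab strip ends [[  -1.16771584  -86.86624467]
 [-151.46584928  -83.38163612]]
bystanders canister,box,jar [[-130.64040953  145.43511273]] [[  4.06170168 151.88354806]] [[185.94118596  14.15320718]]
[0.60347781 0.55524089 0.53118948] [array([ 0.59312973, -0.11127705]), array([0.5547493 , 0.02335928]), array([ 0.52998907, -0.03569096])]
```

```bash
cat >> h.py <<'E'
from scipy.spatial.transform import Rotation as Ro
def rep():
    s=bot.state(); x,y,th=np.load('stand.npy'); S=Ro.from_euler('z',th); o=np.array([x,y,0])
    T=Ro.from_rotvec(s['tool_rot']); print('t',s['time_s'],'stand tcp mm',np.round(1e3*S.inv().apply(s['position']-o),1),'F stand',np.round(S.inv().apply(s['contact_force']),1),'open',round(s['opening']*1e3,1),'q',np.round(s['q'],2))
    return s,S,o,T
def delta(p,ysign=1):
    """tool-frame delta to stand point p (mm), tool z down, tool y = ysign*stand y"""
    s,S,o,T=rep(); g=S.apply(np.array(p)/1e3)+o
    G=S*Ro.from_matrix(np.diag([-ysign,ysign,-1.]))
    print('delta mm',np.round(1e3*T.inv().apply(g-s['position']),1),'rot deg',np.round((T.inv()*G).as_rotvec(degrees=True),2))
E
python3 - <<'E'
from h import *
import pickle
f=pickle.load(open('top.pkl','rb'))
U=lambda a:[(195+(x+.5)/5-.5,140+(y+.5)/5-.5) for x,y in a]
# heights along lines across base on the tab side
P=at_depth(f,U([(150,230),(200,230),(250,200),(110,240),(230,190)]));print('shelf z',P[:,2])
zs=np.median(P[:,2])
P=np.array([at_z(f,U([c]),z)[0] for c,z in [((47,213),zs),((620,38),zs),((735,370),.02),((148,550),.02),((108,303),.038),((635,140),.038)]])[:,:2]
Q=np.array([(115,-108),(-175,-108),(-175,61),(115,61),(96,-50),(-160,-50)])/1000.
a,b=P-P.mean(0),Q-Q.mean(0)
th=np.arctan2((b[:,0]*a[:,1]-b[:,1]*a[:,0]).sum(),(b*a).sum())
R=np.array([[np.cos(th),-np.sin(th)],[np.sin(th),np.cos(th)]]); o=P.mean(0)-R@Q.mean(0)
print('stand',o,th,'res stand mm',np.round(1e3*(P-o)@R-1e3*Q,1).tolist())
np.save('stand.npy',[*o,th])
H=at_z(f,U([(290,288),(540,222),(572,362),(330,428)]),.03)[:,:2]
print('holder mm',1e3*(H-o)@R,'c',1e3*(H.mean(0)-o)@R)
print('tab strip', 1e3*(at_z(f,U([(290,155),(598,62),(296,190),(602,98)]),.042)[:,:2]-o)@R)
delta((-124,-42,100),1);delta((-124,-42,100),-1)
E
```

```text
shelf z [0.00561741 0.00735931 0.00538359 0.0094672  0.00934956]
stand [0.5170485  0.01238728] 1.8477233984415045 res stand mm [[-0.9, 1.9], [1.0, 1.9], [1.3, 1.4], [-2.3, 0.1], [0.5, -2.4], [0.4, -2.9]]
holder mm [[  14.12584197  -35.04893356]
 [-106.65040123  -30.11363056]
 [-100.73785779   36.64284199]
 [  15.58050978   32.60116938]] c [-44.42047682   1.02036181]
tab strip [[  -3.9240603   -93.03872257]
 [-153.76670498  -92.48412766]
 [  -1.7575944   -76.56280155]
 [-150.29755057  -75.76187983]]
t 0.1 stand tcp mm [620.  201.6 230.5] F stand [-0.1 -0.1  0.6] open 85.6 q [1.16 0.31 0.05 1.3  0.   1.43]
delta mm [-595.4 -508.1  131.1] rot deg [-4.0000e-02 -1.0000e-01 -1.2138e+02]
t 0.1 stand tcp mm [620.  201.6 230.5] F stand [-0.1 -0.1  0.6] open 85.6 q [1.16 0.31 0.05 1.3  0.   1.43]
delta mm [-595.4 -508.1  131.1] rot deg [-9.000e-02  3.000e-02  5.862e+01]
```

send_rows([
  [-30, -25, 0, 0, 0, 0],
  [-60, -51, 0, 0, 0, 0],
  [-90, -76, 0, 0, 0, 0],
  [-120, -102, 0, 0, 0, 0],
  [-149, -127, 0, 0, 0, 0],
], jaw=0.74)

```text
time_s: 0.52
position: [0.2637, 0.39, 0.2308]
tool_rot: [-0.423, -3.113, 0.001]
contact_force: [0.8, 0.2, -0.1]
opening: 0.0743
gripper_force: 0.0
```

send_rows([
  [-30, -25, 0, 0, 0, 0],
  [-60, -51, 0, 0, 0, 0],
  [-90, -76, 0, 0, 0, 0],
  [-120, -102, 0, 0, 0, 0],
  [-149, -127, 0, 0, 0, 0],
])

```text
time_s: 0.93
position: [0.3735, 0.2277, 0.2311]
tool_rot: [-0.424, -3.113, 0.0]
contact_force: [1.3, -0.2, -1.0]
opening: 0.0744
gripper_force: 0.0
```

send_rows([
  [-30, -25, 0, 0, 0, 0],
  [-60, -51, 0, 0, 0, 0],
  [-90, -76, 0, 0, 0, 0],
  [-120, -102, 0, 0, 0, 0],
  [-149, -127, 0, 0, 0, 0],
])

```text
time_s: 1.35
position: [0.4832, 0.0654, 0.2311]
tool_rot: [-0.425, -3.112, -0.0]
contact_force: [1.6, 0.4, 0.3]
opening: 0.0741
gripper_force: 0.0
```

send_rows([
  [-30, -25, 0, 0, 0, 0],
  [-60, -51, 0, 0, 0, 0],
  [-90, -76, 0, 0, 0, 0],
  [-120, -102, 0, 0, 0, 0],
  [-149, -127, 0, 0, 0, 0],
])

```text
time_s: 1.77
position: [0.5928, -0.0968, 0.2307]
tool_rot: [-0.425, -3.112, -0.0]
contact_force: [1.5, 0.9, 0.1]
opening: 0.0745
gripper_force: 0.0
```

send_rows([
  [0, 0, 10, 0, 0, 7],
  [0, 0, 20, 0, 0, 14],
  [0, 0, 30, 0, 0, 21],
  [0, 0, 40, 0, 0, 28],
  [0, 0, 50, 0, 0, 35],
])

```text
time_s: 2.18
position: [0.5919, -0.095, 0.1801]
tool_rot: [-1.349, -2.836, 0.0]
contact_force: [-0.2, 0.2, -0.0]
opening: 0.0744
gripper_force: 0.0
```

```bash
python3 -c "
from h import *
delta((-124,-42,100),-1)"
```

```text
t 2.1833 stand tcp mm [-123.7  -42.6  180.1] F stand [ 0.2  0.1 -0. ] open 74.4 q [-0.29  0.38  0.02  1.21  0.    0.6 ]
delta mm [-0.1 -0.6 80.1] rot deg [-0.05 -0.06 23.25]
```

send_rows([
  [0, 0, 20, 0, 0, 6],
  [0, 0, 40, 0, 0, 12],
  [0, 0, 60, 0, 0, 18],
  [0, 0, 80, 0, 0, 23.2],
  [0, -0.6, 100, 0, 0, 23.2],
])

```text
time_s: 2.6
position: [0.5913, -0.095, 0.0799]
tool_rot: [-1.889, -2.509, 0.0]
contact_force: [0.0, 0.6, -0.6]
opening: 0.074
gripper_force: 0.0
```

```bash
python3 - <<'E'
from h import *
f=cam('top');g=cam('side')
a=cv2.resize(f['img'][130:280,190:390],(800,600),interpolation=cv2.INTER_CUBIC)
b=cv2.resize(g['img'][160:280,180:340],(800,600),interpolation=cv2.INTER_CUBIC)
cv2.imwrite('pics/a.png',np.hstack([cv2.resize(a,(400,300)),cv2.resize(b,(400,300))])[...,::-1])
cv2.imwrite('pics/b.png',b[...,::-1])
delta((-124,-42,60),-1)
E
```

```text
t 2.7 stand tcp mm [-122.2  -39.7   77.3] F stand [ 0.   0.5 -0.1] open 74.1 q [-0.29  0.45 -0.15  0.98  0.    0.99]
delta mm [-1.9  2.4 17.3] rot deg [-0.37 -0.24  0.42]
```

View pics/b.png

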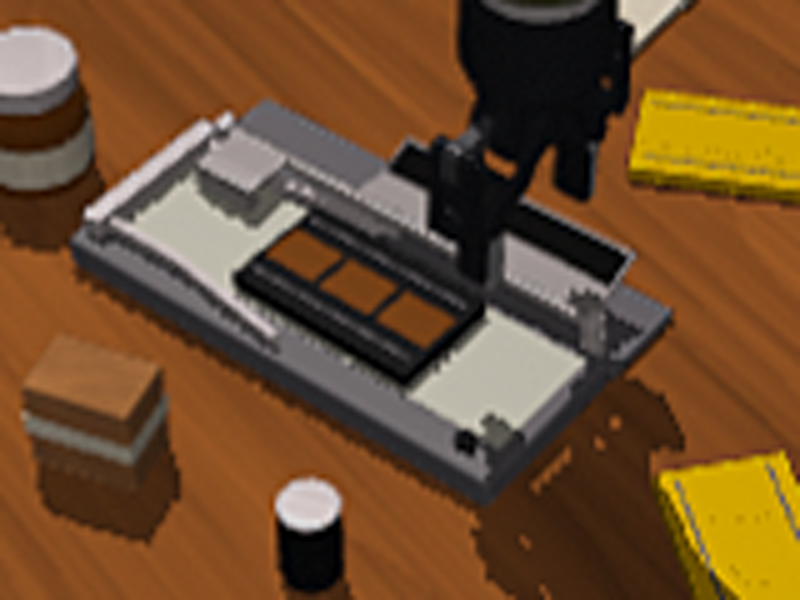

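Side crop: the near fingertip is at (475,280) over the channel side and the far one at (575,195) above the tab. The holder is untouched. I'll measure the tips from depth.

```bash
python3 - <<'E'
from h import *
g=cam('side')
s,S,o,T=rep()
for n,(u0,u1,v0,v1) in {'near':(268,280,200,217),'far':(288,301,185,201)}.items():
    uv=[(u,v) for u in range(u0,u1) for v in range(v0,v1) if g['img'][v,u].max()<45]
    W=1e3*S.inv().apply(at_depth(g,uv)-o); W=W[(W[:,2]>60)&(W[:,0]>-150)&(W[:,0]<-100)]
    print(n,len(W),'min',np.percentile(W,[3,97],axis=0).round(1).tolist())
delta((-124,-42,60),-1)
E
```

```text
t 2.75 stand tcp mm [-122.9  -40.8   79.4] F stand [ 0.4 -1.2  0.1] open 74.3 q [-0.29  0.44 -0.14  0.99  0.    0.99]
near 141 min [[-134.7, 3.8, 99.6], [-114.2, 31.3, 164.0]]
far 116 min [[-140.7, -81.6, 92.4], [-111.2, -21.0, 179.5]]
t 2.75 stand tcp mm [-122.9  -40.8   79.4] F stand [ 0.4 -1.2  0.1] open 74.3 q [-0.29  0.44 -0.14  0.99  0.    0.99]
delta mm [-1.2  1.3 19.4] rot deg [-0.23 -0.15  0.44]
```

send_rows([
  [0, 0, 15, 0, 0, 0],
  [0, 0, 30, 0, 0, 0],
  [0, 0, 38, 0, 0, 0],
  [0, 0, 38, 0, 0, 0],
  [0, 0, 38, 0, 0, 0],
])

```text
time_s: 3.17
position: [0.592, -0.0953, 0.044]
tool_rot: [1.884, 2.514, 0.0]
contact_force: [-0.1, -0.1, 0.6]
opening: 0.0741
gripper_force: 0.0
```

```bash
python3 - <<'E'
from h import *
g=cam('side');f=cam('top')
a=cv2.resize(f['img'][140:240,240:340],(400,400),interpolation=cv2.INTER_CUBIC)
b=cv2.resize(g['img'][180:260,240:320],(400,400),interpolation=cv2.INTER_CUBIC)
cv2.imwrite('pics/c.png',np.hstack([a,b])[...,::-1])
delta((-124,-42,42),-1)
E
```

```text
t 3.2667 stand tcp mm [-124.4  -43.2   44.6] F stand [ 0.1 -0.7  0.2] open 74.4 q [-0.29  0.48 -0.19  0.9   0.    0.99]
delta mm [ 0.4 -1.2  2.6] rot deg [0.09 0.06 0.42]
```

View pics/c.png

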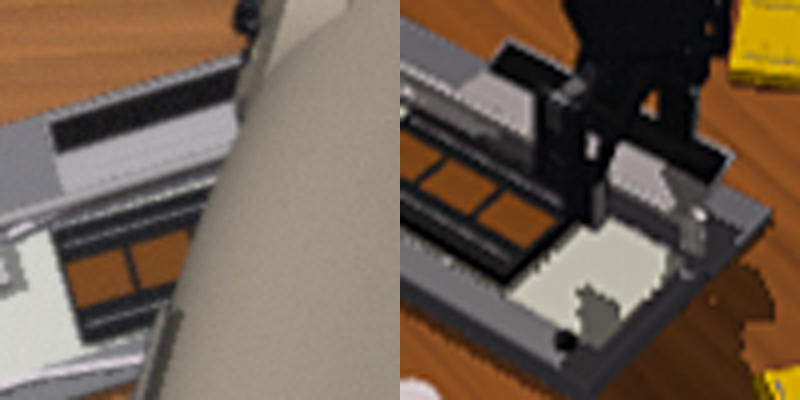

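Side half of the picture: the near fingertip's bottom edge runs from about (572,212) to (604,226), just above the holder's rear edge. The far finger is over the rubber strip at (680,130). I'll check the tip's stand position.

```bash
python3 - <<'E'
from h import *
g=cam('side'); s,S,o,T=rep()
uv=[(240+(x-400+.5)/5-.5,180+(y+.5)/5-.5) for x,y in [(572,212),(590,222),(604,226),(604,205)]]
for z in(.05,.054,.058): print(z,(1e3*S.inv().apply(at_z(g,uv,z)-o)).round(1).tolist())
print((1e3*S.inv().apply(at_depth(g,[(uv[i][0],uv[i][1]-2) for i in range(3)])-o)).round(1).tolist())
uv=[(240+(x-400+.5)/5-.5,180+(y+.5)/5-.5) for x,y in [(585,222),(510,283)]]
print('holder rear',(1e3*S.inv().apply(at_z(g,uv,.03)-o)).round(1).tolist())
E
```

```text
t 3.3167 stand tcp mm [-124.5  -43.3   44.6] F stand [ 0.3  0.3 -0.3] open 74.3 q [-0.29  0.48 -0.19  0.9   0.    0.99]
0.05 [[-109.5, -7.3, 50.0], [-121.1, -7.3, 50.0], [-128.5, -9.4, 50.0], [-119.5, -21.5, 50.0]]
0.054 [[-111.8, -4.1, 54.0], [-123.4, -4.1, 54.0], [-130.7, -6.3, 54.0], [-121.7, -18.3, 54.0]]
0.058 [[-114.2, -1.0, 58.0], [-125.7, -1.0, 58.0], [-133.0, -3.1, 58.0], [-124.0, -15.1, 58.0]]
[[-120.6, 7.8, 76.3], [-129.2, 4.0, 71.5], [-134.3, -1.0, 67.8]]
holder rear [[-107.6, -21.4, 30.0], [-103.6, 37.0, 30.0]]
```

send_rows([
  [-3, 0, 5, 0, 0, 0.4],
  [-3, 0, 10, 0, 0, 0.4],
  [-3, 0, 13, 0, 0, 0.4],
  [-3, 0, 15, 0, 0, 0.4],
  [-3, 0, 15, 0, 0, 0.4],
])

```text
time_s: 3.73
position: [0.5928, -0.0982, 0.0281]
tool_rot: [1.893, 2.507, 0.0]
contact_force: [0.8, -0.6, 3.1]
opening: 0.0741
gripper_force: 1.1
```

send_rows([
  [0, 0, 2, 0, 0, 0],
  [0, 0, 3, 0, 0, 0],
  [0, 0, 4, 0, 0, 0],
  [0, 0, 5, 0, 0, 0],
  [0, 0, 5, 0, 0, 0],
])

```text
time_s: 4.15
position: [0.593, -0.0982, 0.0234]
tool_rot: [1.893, 2.506, 0.001]
contact_force: [0.8, -1.1, 3.9]
opening: 0.0746
gripper_force: 1.7
```

```bash
python3 -c "
from h import *
delta((-127,-42,20),-1)"
```

```text
t 4.15 stand tcp mm [-127.1  -42.8   23.4] F stand [-1.3 -0.4  3.9] open 74.6 q [-0.3   0.5  -0.21  0.86  0.    1.  ]
delta mm [ 0.1 -0.8  3.4] rot deg [0.04 0.02 0.01]
```

send_rows([
  [0, 0, 1, 0, 0, 0],
  [0, 0, 2, 0, 0, 0],
  [0, 0, 3, 0, 0, 0],
  [0, 0, 4, 0, 0, 0],
  [0, 0, 4, 0, 0, 0],
])

```text
time_s: 4.57
position: [0.5926, -0.0983, 0.0192]
tool_rot: [1.893, 2.507, -0.0]
contact_force: [0.2, -0.5, 4.2]
opening: 0.0741
gripper_force: 2.5
```

send_rows([
  [0, 0, 1, 0, 0, 0],
  [0, 0, 2, 0, 0, 0],
  [0, 0, 2, 0, 0, 0],
])

```text
time_s: 4.82
position: [0.5924, -0.0983, 0.0173]
tool_rot: [-1.894, -2.507, 0.001]
contact_force: [-0.5, -1.9, 6.1]
opening: 0.0741
gripper_force: 3.0
```

send_rows([
  [0, 0, 1, 0, 0, 0],
  [0, 0, 1, 0, 0, 0],
])

```text
time_s: 4.98
position: [0.5922, -0.0984, 0.0163]
tool_rot: [-1.893, -2.507, 0.001]
contact_force: [-1.5, -1.3, 5.2]
opening: 0.0742
gripper_force: 3.2
```

```bash
python3 - <<'E'
from h import *
import pickle
f=cam('top'); f0=pickle.load(open('top.pkl','rb')); s,S,o,T=rep()
for q in (f0,f):
  W=S.inv().apply(at_depth(q,[(u,v) for u in range(222,248) for v in range(192,222)])-o)*1e3
  W=W[(W[:,0]>45)&(W[:,0]<85)]
  print([(y,np.round(np.median(W[abs(W[:,1]-y)<3][:,2]),1)) for y in range(-44,4,5)])
  W=S.inv().apply(at_depth(q,[(u,v) for u in range(240,300) for v in range(145,185)])-o)*1e3
  W=W[(W[:,0]>-90)&(W[:,0]<-5)]
  print('tab',[(y,np.round(np.median(W[abs(W[:,1]-y)<2][:,2]),1)) for y in range(-100,-58,4)])
E
```

```text
t 5.0333 stand tcp mm [-127.1  -42.    16.4] F stand [-1.   1.4  7.4] open 74.2 q [-0.3   0.51 -0.22  0.85 -0.    1.  ]
[(-44, np.float64(39.9)), (-39, np.float64(39.1)), (-34, np.float64(39.1)), (-29, np.float64(38.6)), (-24, np.float64(39.1)), (-19, np.float64(39.5)), (-14, np.float64(37.9)), (-9, np.float64(20.6)), (-4, np.float64(20.5)), (1, np.float64(20.7))]
tab [(-100, np.float64(nan)), (-96, np.float64(45.9)), (-92, np.float64(44.4)), (-88, np.float64(42.9)), (-84, np.float64(41.2)), (-80, np.float64(38.7)), (-76, np.float64(37.0)), (-72, np.float64(35.5)), (-68, np.float64(35.3)), (-64, np.float64(35.7)), (-60, np.float64(36.3))]
[(-44, np.float64(41.0)), (-39, np.float64(43.9)), (-34, np.float64(45.7)), (-29, np.float64(47.8)), (-24, np.float64(49.5)), (-19, np.float64(52.0)), (-14, np.float64(45.4)), (-9, np.float64(21.2)), (-4, np.float64(20.1)), (1, np.float64(20.7))]
tab [(-100, np.float64(8.7)), (-96, np.float64(26.4)), (-92, np.float64(27.2)), (-88, np.float64(26.2)), (-84, np.float64(26.3)), (-80, np.float64(26.4)), (-76, np.float64(26.2)), (-72, np.float64(25.8)), (-68, np.float64(27.2)), (-64, np.float64(29.3)), (-60, np.float64(31.7))]
  return _methods._mean(a, axis=axis, dtype=dtype,
  ret = ret.dtype.type(ret / rcount)
```

send_rows([
  [6, 0, 0, 0, 0, 0],
  [13, 0, 0, 0, 0, 0],
  [20, 0, 0, 0, 0, 0],
  [27, 0, 0, 0, 0, 0],
  [34, 0, 0, 0, 0, 0],
])

```text
time_s: 5.45
position: [0.5843, -0.0665, 0.0169]
tool_rot: [1.893, 2.503, -0.001]
contact_force: [0.6, -4.0, 4.7]
opening: 0.0745
gripper_force: 3.0
```

```bash
python3 - <<'E'
from h import *
g=cam('side'); f=cam('top'); s,S,o,T=rep()
a=cv2.resize(f['img'][150:250,200:300],(400,400),interpolation=cv2.INTER_CUBIC)
b=cv2.resize(g['img'][170:250,220:300],(400,400),interpolation=cv2.INTER_CUBIC)
cv2.imwrite('pics/d.png',np.hstack([a,b])[...,::-1])
E
```

```text
t 5.55 stand tcp mm [-92.8 -43.   16.8] F stand [-1.1 -0.7  5.8] open 74.4 q [-0.25  0.48 -0.26  0.83 -0.    1.05]
```

View pics/d.png

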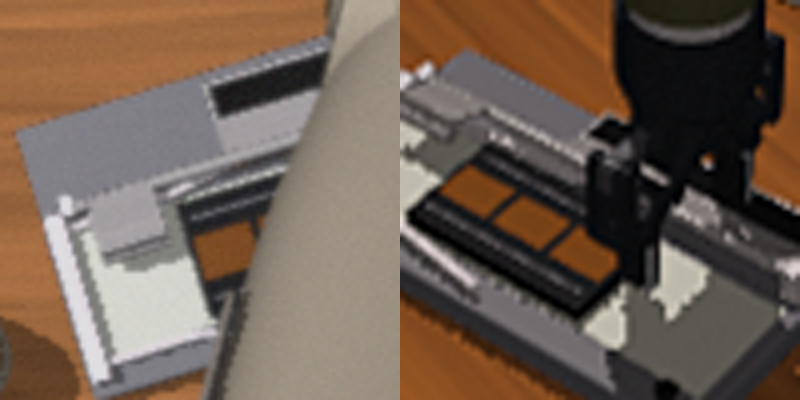

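The holder has moved with the fingertip. In the side half, its front edge runs from (408,215) to (470,150) and its rear near corner is at (577,312). The jaw at (435,110) is lifted, so I'll keep pushing.

send_rows([
  [7, 0, 0, 0, 0, 0],
  [14, 0, 0, 0, 0, 0],
  [21, 0, 0, 0, 0, 0],
  [28, 0, 0, 0, 0, 0],
  [35, 0, 0, 0, 0, 0],
])

```text
time_s: 5.97
position: [0.5747, -0.0327, 0.0169]
tool_rot: [1.893, 2.504, -0.001]
contact_force: [1.3, -4.9, 6.1]
opening: 0.0744
gripper_force: 3.0
```

```bash
python3 - <<'E'
from h import *
g=cam('side'); f=cam('top'); s,S,o,T=rep()
a=cv2.resize(f['img'][150:250,200:300],(400,400),interpolation=cv2.INTER_CUBIC)
b=cv2.resize(g['img'][165:245,195:275],(400,400),interpolation=cv2.INTER_CUBIC)
cv2.imwrite('pics/e.png',np.hstack([a,b])[...,::-1])
E
```

```text
t 6.0667 stand tcp mm [-57.8 -43.   16.8] F stand [-0.3 -0.   5.7] open 74.3 q [-0.19  0.46 -0.29  0.82 -0.    1.1 ]
```

View pics/e.png

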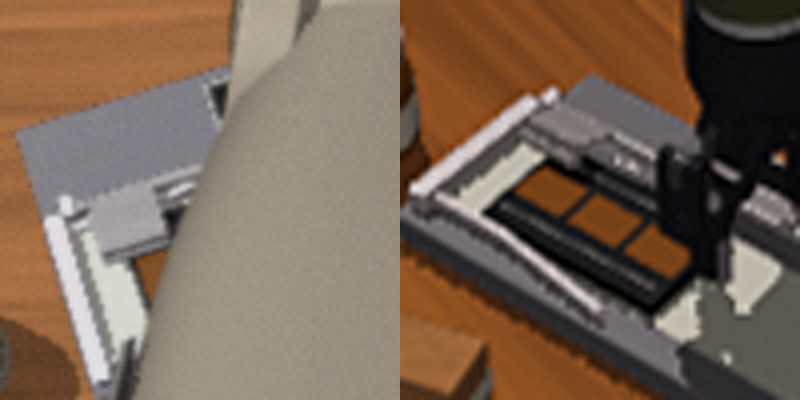

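The holder is straight in the channel with its front under the raised jaw; the rear near corner is at (655,308). About 27 mm remain.

send_rows([
  [6, 0, 0, 0, 0, 0],
  [12, 0, 0, 0, 0, 0],
  [17, 0, 0, 0, 0, 0],
  [21, 0, 0, 0, 0, 0],
  [23, 0, 0, 0, 0, 0],
])

```text
time_s: 6.48
position: [0.5682, -0.0103, 0.0168]
tool_rot: [1.892, 2.504, -0.001]
contact_force: [1.0, -4.9, 5.4]
opening: 0.0743
gripper_force: 3.0
```

send_rows([
  [1, 0, 0, 0, 0, 0],
  [2, 0, 0, 0, 0, 0],
  [3, 0, 0, 0, 0, 0],
])

```text
time_s: 6.73
position: [0.5676, -0.0078, 0.0169]
tool_rot: [1.893, 2.504, -0.001]
contact_force: [1.9, -3.9, 5.4]
opening: 0.0743
gripper_force: 3.1
```

```bash
python3 -c "
from h import *
rep()"
```

```text
t 6.7333 stand tcp mm [-33.3 -43.   16.9] F stand [-4.3 -0.7  5.4] open 74.3 q [-0.15  0.45 -0.31  0.81 -0.    1.14]
```

send_rows([
  [1, 0, 0, 0, 0, 0],
  [2, 0, 0, 0, 0, 0],
  [2, 0, 0, 0, 0, 0],
])

```text
time_s: 6.98
position: [0.5669, -0.0058, 0.0168]
tool_rot: [1.893, 2.504, -0.001]
contact_force: [0.6, -4.6, 5.2]
opening: 0.0738
gripper_force: 3.0
```

send_rows([
  [1, 0, 0, 0, 0, 0],
  [2, 0, 0, 0, 0, 0],
  [2, 0, 0, 0, 0, 0],
])

```text
time_s: 7.23
position: [0.5665, -0.0043, 0.0168]
tool_rot: [1.892, 2.504, -0.002]
contact_force: [1.1, -5.6, 5.2]
opening: 0.0745
gripper_force: 4.2
```

send_rows([
  [1, 0, 0, 0, 0, 0],
  [2, 0, 0, 0, 0, 0],
  [2, 0, 0, 0, 0, 0],
])

```text
time_s: 7.48
position: [0.5664, -0.004, 0.017]
tool_rot: [1.891, 2.501, -0.005]
contact_force: [1.4, -10.9, 5.3]
opening: 0.0741
gripper_force: 6.5
```

```bash
python3 - <<'E'
from h import *
g=cam('side'); rep()
cv2.imwrite('pics/f.png',cv2.resize(g['img'][160:240,185:285],(800,600),interpolation=cv2.INTER_CUBIC)[...,::-1])
E
```

```text
t 7.5333 stand tcp mm [-29.2 -43.1  17.1] F stand [-11.1   2.1   5.5] open 74.3 q [-0.15  0.45 -0.31  0.81 -0.01  1.15]
```

View pics/f.png

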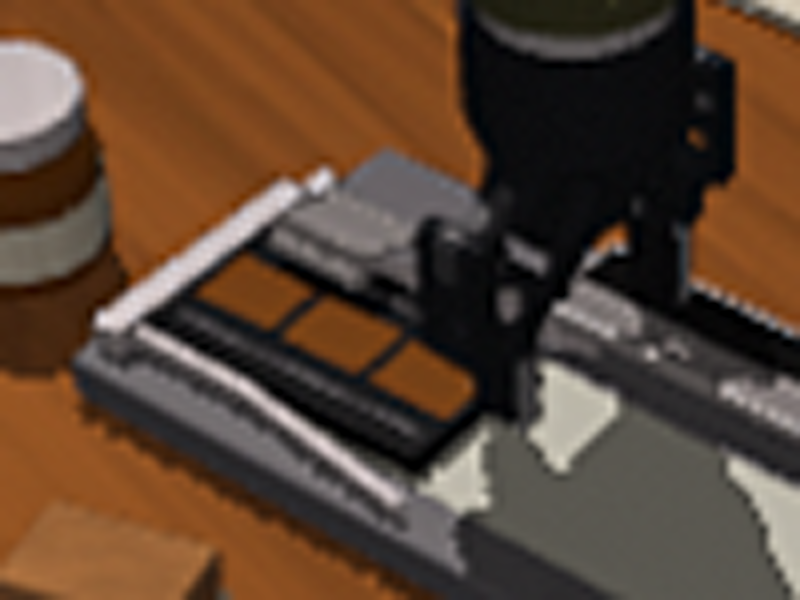

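The holder sits against the stop: its front edge meets the stop at (150,325), and the push has stalled at 11 N. I'll hold briefly, back the finger off, then let the tab rise.

send_rows([
  [0, 0, 0, 0, 0, 0],
  [0, 0, 0, 0, 0, 0],
  [-3, 0, 0, 0, 0, 0],
  [-5, 0, 0, 0, 0, 0],
  [-6, 0, 0, 0, 0, 0],
])

```text
time_s: 7.95
position: [0.5664, -0.0056, 0.0163]
tool_rot: [-1.891, -2.506, -0.004]
contact_force: [0.3, 4.2, 5.1]
opening: 0.0743
gripper_force: 2.9
```

send_rows([
  [0, 0, -2, 0, 0, 0],
  [0, 0, -4, 0, 0, 0],
  [0, 0, -7, 0, 0, 0],
  [0, 0, -10, 0, 0, 0],
  [0, 0, -14, 0, 0, 0],
])

```text
time_s: 8.37
position: [0.5653, -0.0068, 0.0297]
tool_rot: [-1.892, -2.505, 0.003]
contact_force: [-0.0, -0.6, 0.1]
opening: 0.0744
gripper_force: 0.0
```

send_rows([
  [0, 0, -15, 0, 0, 0],
  [0, 0, -40, 0, 0, 0],
  [0, 0, -70, 0, 0, 0],
  [0, 0, -100, 0, 0, 0],
  [0, 0, -130, 0, 0, 0],
])

```text
time_s: 8.78
position: [0.5654, -0.0069, 0.1611]
tool_rot: [-1.893, -2.505, 0.002]
contact_force: [0.2, 0.1, -0.2]
opening: 0.0743
gripper_force: 0.0
```

send_rows([
  [-40, 0, -20, 0, 0, 0],
  [-80, 0, -20, 0, 0, 0],
  [-120, 0, -20, 0, 0, 0],
  [-160, 0, -20, 0, 0, 0],
  [-200, 0, -20, 0, 0, 0],
])

```text
time_s: 9.2
position: [0.6209, -0.2009, 0.1803]
tool_rot: [-1.893, -2.506, 0.001]
contact_force: [1.2, 0.4, 0.9]
opening: 0.0744
gripper_force: 0.0
```

```bash
python3 - <<'E'
from h import *
f=cam('top'); s,S,o,T=rep()
cv2.imwrite('pics/g.png',cv2.resize(f['img'][140:260,195:355],(800,600),interpolation=cv2.INTER_CUBIC)[...,::-1])
W=S.inv().apply(at_depth(f,[(u,v) for u in range(222,248) for v in range(192,222)])-o)*1e3
W=W[(W[:,0]>45)&(W[:,0]<85)]
print([(y,np.round(np.median(W[abs(W[:,1]-y)<3][:,2]),1)) for y in range(-44,4,5)])
E
```

```text
t 9.25 stand tcp mm [-241.6  -41.2  179.2] F stand [-6.3 -1.9  0.1] open 74.6 q [-0.44  0.49  0.18  1.26 -0.    0.86]
[(-44, np.float64(40.1)), (-39, np.float64(40.7)), (-34, np.float64(42.0)), (-29, np.float64(44.0)), (-24, np.float64(45.1)), (-19, np.float64(46.5)), (-14, np.float64(44.1)), (-9, np.float64(32.1)), (-4, np.float64(30.5)), (1, np.float64(30.1))]
```

View pics/g.png

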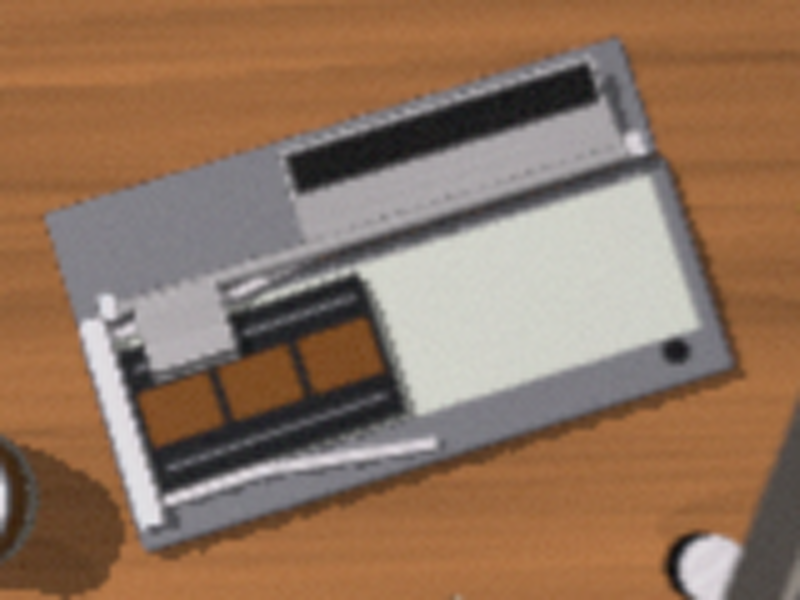

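The holder is home against the stop with the jaw resting on it; its rear edge runs from (360,277) to (406,412). Canister and jar haven't moved. I'll check the rear edge position before handing in.

```bash
python3 - <<'E'
from h import *
f=cam('top'); s,S,o,T=rep()
U=lambda a:[(195+(x+.5)/5-.5,140+(y+.5)/5-.5) for x,y in a]
P=S.inv().apply(at_z(f,U([(360,277),(406,412)]),.03)-o)*1e3;Q=S.inv().apply(at_z(f,U([(97,320),(155,522)]),.032)-o)*1e3
print(P.round(1),Q.round(1))
if abs(P[:,0].mean()+20)<4: print(bot.close_job())
E
```

```text
t 9.3 stand tcp mm [-238.   -41.1  178.9] F stand [ 0.5 -0.4 -0.3] open 74.4 q [-0.44  0.49  0.18  1.26 -0.    0.86]
[[-18.6 -30.3  30. ]
 [-20.2  36.   30. ]] [[104.  -47.1  32. ]
 [105.   49.9  32. ]]
the job is handed in; nothing more can be done
None
```

The job is handed in. The film holder is home against the end stop, with its rear edge measured at about x = -19 mm against -20 mm expected. The tab is released, the jaw rests on the holder and the arm is clear. The bystanders were never touched, though I did not re-measure their positions at the end.

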